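Check an espresso tamper against its setting disc on a dial gauge

TASK

Check the wooden-handled tamper against the setting disc on the dial gauge. First press the disc, which was left a few millimetres short, firmly home against the brass back stop without forcing it, let go, and turn the dial's knurled rim until the red zero mark stands under the pointer. Then lift the disc out and stand it on the cork trivet, and put the tamper in its place, pressed home in the same way and left there, so that the pointer shows zero again.

Things in the scene. Friction and masses are not known exactly. Their poses are not given: they have to be found in the camera images.
- gauge: Green bench dial gauge, bolted down, base about 125 x 190 mm, turned up to 0.25 rad. Origin on the worktop straight below the measuring place: a 58 mm part is home with its origin 14 mm straight above this one, on the steel bed. x points away from the robot to the brass back stop, y left to the dial, z up. The bed (top 14 mm up) is free in front, from x = -73 mm on, y from -34 to +42 mm.
- stop: Brass back stop, fixed to the gauge (same origin and axes). Flat upright face 26 mm wide at x = +29 mm, looking to -x, rising 18 mm above the bed; its bracket ends at x = +43 mm. A part counts as pressed home when it bears on the stop with more than 6 N for 0.2 s; more than 20 N spoils the gauge.
- anvil: Steel anvil, fixed to the gauge (same origin and axes), facing the ball tip. Flat upright face from x = -13 to +13 mm at y = -29 mm, looking to +y, rising 18 mm above the bed; its bracket reaches back to y = -46 mm. More than 20 N on it spoils the gauge.
- plunger: Spring-loaded steel ball tip of the dial, 8 mm across, moving along the gauge's y only; origin at its centre, 11 mm above the bed. Empty, it leaves 52 mm to the anvil's face and pushes 2.5 N, 0.35 N more per mm, up to 11 mm. A round part slid along the oiled bed pushes it aside, which alone takes 3 to 10 N until the stop is met; a part let go near the anvil is pushed against the anvil.
- dial: Dial indicator lying face up, clamped to the gauge. Origin on the worktop straight below the dial's centre, about 105 mm from the gauge's origin along its +y. The knurled aluminium rim, 60 mm across, from 37 to 49 mm above the worktop, turns with the white face (20 divisions, red zero mark) 1 rad or more either way about its upright axis against 0.05 N m of friction, and stays put.
- zero_mark (a point): Point on the red zero mark of the dial's face, 20 mm from the dial's centre, 46 mm above the worktop. It turns with the rim. It starts 0.4 to 1.5 rad anticlockwise (seen from above) of where the pointer stands once the setting disc is home.
- pointer_tip (a point): Point near the end of the black pointer, 20 mm from the dial's centre, 46 mm above the worktop. The pointer turns clockwise (seen from above) as the ball tip is pushed in, one full turn for 10 mm: a division is 0.5 mm, or 6 mm along the circle of this point. Where it stands with a disc home differs from start to start.
- setting_disc: Setting disc (the master): steel disc 58 mm across, 20 mm thick, with a knurled dark grip 24 mm across from 27 to 80 mm above its underside and a yellow band near the top; about 0.3 kg. Origin: centre of the underside; z up along the grip. It starts upright in the gauge between anvil and ball tip, 5 to 10 mm short of the back stop.
- tamper: Espresso tamper: steel base 58 mm across (like the setting disc), 22 mm thick, with a straight dark wooden handle 30 mm across from 31 to 88 mm above the underside; about 0.3 kg. Origin: centre of the underside; z up along the handle. It starts upright on the worktop to the right of the gauge.
- trivet: Round cork trivet, 94 mm across, 8 mm thick, fast on the worktop to the left of the gauge. Origin: centre of its underside. The setting disc belongs upright on it, its centre within 30 mm of the trivet's.
- pepper_mill: Dark wooden pepper mill, 170 mm high, at the back. Leave it alone.
- tea_canister: Green canister with a wooden lid, 115 mm high, at the back. Leave it alone.
Things that resemble listed ones, but are neither listed nor needed, are in the scene too. Leave any purple look-alike of the tamper alone.

How it is judged:
By the outcome, as a careful person would: the job done as asked, in the order asked, and still so for the second after the job is handed in, with the robot touching nothing.
It also fails if it takes over 72 s, if anything falls off the work surface, if the arm or the gripper's body presses on something with over 40 N, if the wrist force passes 120 N, or if a joint passes its speed limit or range.

ROBOT

A 7-joint arm with a two-finger parallel gripper is mounted at the origin on a cart in front of the work surface, level with it; the furniture and walls round the work are solid. World frame = base frame: x ahead of the robot, y to its left, z up, the work surface at z = 0. Lengths are in m, angles in rad, forces in N, time in s.
With the tool pointing down it reaches from about 0.4 to 0.85 m from the base axis. Payload 10.4 kg.
Tool frame: the origin (TCP) lies at the very end of the fingers, on their centre line; the grasp point (between the pads) lies 19 mm behind it; z points along the fingers, y is the line along which they close (so a half turn about z gives the same grasp; the last joint's range is limited). The gripper opens to 85 mm and grips with 20 to 120 N. Pads are 22 mm wide; open, the fingers measure 114 mm over their backs; the gripper's body (76 mm by 85 mm) begins 54 mm behind the grasp point. The pads swing forward as they close: fully open they stand 13 mm farther back than shut.
Start: joints at [-1.324, 0.332, -0.065, 1.46, 0.022, 1.35, -0.088], TCP at [0.167, 0.602, 0.231] pointing down, gripper open.
Joint ranges: [-2.6, 2.6], [-0.5, 2.12], [-1.47, 1.34], [0.16, 2.42], [-1.27, 4.41], [0.06, 2.06], [-2.6, 2.6]. Speed limits (rad/s): [2.22, 2.22, 2.79, 2.79, 3.14, 3.14, 3.14].

INTERFACE

Orientations are given as a unit quaternion [x, y, z, w].
In Python, from workcell import manip gives the robot as it stands.
- The arm moves only by the tool move_tool, called after "Emit:" as name(argument=value, ...), one argument or row to a line, values as JSON. Schema: {"type":"object","properties":{"deltas":{"type":"array","items":{"type":"number"},"minItems":7,"maxItems":140},"grip_force":{"type":"number"},"only":{"type":"string"},"quiet":{"type":"boolean"},"lines":{"type":"string"}},"required":["deltas"],"additionalProperties":false}. deltas is one flat list of numbers that holds 1 to 20 rows one after another, with no inner brackets; each row has 7 numbers: a rotation vector rx, ry, rz in fractions of the full range, 1 being 2 pi rad, then dx, dy, dz in a scale on which 1.0 is 1 m, then the opening from 0.0 (shut) to 1.0 (fully open); each row is the pose to reach, as a shift and turn from the pose commanded when the call began, along the tool's axes at that moment; what a row does not reach only later rows make up. A row lasts 1/8 s, in which the tool goes at most 0.0625 m and 0.188 rad, less where a joint would pass 70% of its speed; a pose out of reach is approached as far as the arm can. The fingers move at their own pace and stop on an object; grip_force is the grip in N (left out, the last holds). Time passes only in rows, so rows that do not move let the fingers close. The tool returns the time, the measured TCP pose, the force, the opening and the grip force at its end. only (a regular expression) keeps the lines of the reply that match it, lines (a string "A,B") keeps lines A to B, and quiet returns only ok. No shift or turn number may pass 1 either way. Input that does not fit is refused with a message, and nothing moves.
- manip.get_obs(): the state, without advancing time (a new reading comes with each control period).
- manip.camera(name): name is "side" or "top" or "wrist"; returns the picture (384x512x3 uint8, blue, green, red); there is no depth.
- manip.calibration(name): a dict with "fx", "fy", "cx", "cy" (pixels), "k1" (the pictures are not rectified: a ray, as slopes to the right and down, at radius r is drawn at 1 + k1 r^2 times it, then the intrinsics apply), "world_from_camera" (4x4, takes a point from camera to world coordinates); the wrist camera has in their place "tool_from_camera" (4x4, takes a point from camera to tool coordinates, whose origin is the TCP and whose axes are the flange's). Camera axes: x right, y up, looking along -z (the intrinsics and any distortion apply to the point x, -y, -z); pixel columns grow to the right and rows downward; lengths in m; the calibration is good to about 2 mm. A picture is of the moment at which its call begins: read the wrist's pose just before it. calibration takes no time and is no camera call.
- manip.hand_in(): hands the job in; it is judged then, once.
Trained networks look in the newest picture that a camera, given by its name, has taken for a name from the list of things; names that differ only in an ending like _2 or _b are one class to them, and where a whole thing is asked for, a point or a joint stands for the part that bears it (a point fixed in the world has none). Each returns a list of dicts, best first, with "confidence" (0 to 1); they miss things now and then, are a little off and sometimes report something else, mostly with a low value. They report only what shows in the picture. A call takes as long as a camera call. They do not tell look-alikes from the thing itself.
- manip.outline_of(camera, thing): "mask" (384x512 bool, what is visible of it) and "bbox" ([left, top, right, bottom] in pixels, round what is visible of it).
The state is a dict: "clock": time; "joint_pos": joint angles; "joint_velocities": joint speeds; "tau": joint torques, N m; "position": TCP position; "ee_rot": TCP orientation; "ft_force": force on the tool from outside, world axes, zero at the start; "torque": the same for the moment, N m; "grip_width": opening from 0.0 (shut) to 1.0 (fully open); "grasp_force": force on a finger pad.
Only numpy, scipy, OpenCV 4.12 (cv2) and the standard library are available. Lean on these libraries where they do the work, as an engineer would, in place of code of your own. Each camera call takes 0.05 s, during which the arm holds its last target. There are 200 camera calls.

## Working session

There is one attempt and no reset: what is moved stays moved. The work goes in short steps, Python scripts to look and compute and a tool call to move; the robot and the scene stay as the last step left them, time stands still between calls to the robot, and variables do not carry over. Pictures are saved under pics/ and viewed, at most 10 in all, crops included, and the job is handed in when it is done.

```bash
ls; mkdir -p pics
```

Create h.py:
```python
import numpy as np, cv2
from scipy.spatial.transform import Rotation as R
from workcell import manip
def pose():
    o=manip.get_obs(); T=np.eye(4); T[:3,:3]=R.from_quat(o["ee_rot"]).as_matrix(); T[:3,3]=o["position"]; return T
def cam(name):
    T=pose(); im=manip.camera(name); c=manip.calibration(name)
    W=np.array(c["world_from_camera"]) if name!="wrist" else T@np.array(c["tool_from_camera"])
    return im,c,W
def ray(c,W,px):
    K=np.array([[c["fx"],0,c["cx"]],[0,c["fy"],c["cy"]],[0,0,1]]);
    u=cv2.undistortPoints(np.array([[px]],float),K,np.array([c["k1"],0,0,0,0],float))[0,0]
    d=W[:3,:3]@np.array([u[0],-u[1],-1.]); return W[:3,3],d
def atz(c,W,px,z):
    o,d=ray(c,W,px); return o+d*(z-o[2])/d[2]
def proj(c,W,p):
    q=np.linalg.inv(W)@np.append(p,1); a,b=q[0]/-q[2],-q[1]/-q[2]; s=1+c["k1"]*(a*a+b*b)
    return np.array([c["fx"]*a*s+c["cx"],c["fy"]*b*s+c["cy"]])
```

Run:
```python
from h import *
print(manip.get_obs())
for n in ["top","side"]:
    im,c,W=cam(n); print(n,{k:v for k,v in c.items() if k!="world_from_camera"},np.round(W,3).tolist())
    cv2.imwrite(f"pics/{n}0.png",cv2.resize(im,(800,600)))
    for t in ["gauge","stop","anvil","plunger","dial","zero_mark","pointer_tip","setting_disc","tamper","trivet"]:
        for r in manip.outline_of(n,t)[:2]:
            m=r["mask"]; ys,xs=np.nonzero(m)
            print(t,round(r["confidence"],2),np.round(r["bbox"]).tolist(),xs.mean().round(1),ys.mean().round(1),len(xs))
```

```text
pics
{'clock': 0.0, 'joint_pos': array([-1.32357223,  0.33290112, -0.06469987,  1.46097577,  0.0216342 ,
        1.34990879, -0.08847169]), 'joint_velocities': array([ 0.00111187,  0.00190047, -0.00032527,  0.00023442,  0.00096111,
       -0.00229204,  0.00056058]), 'tau': array([-1.32780446e-03, -6.25465679e+01,  4.79801476e-02, -3.91592252e+01,
        1.60634721e-02,  1.01546425e-02, -6.22388711e-06]), 'position': array([0.16651364, 0.60200124, 0.23048124]), 'ee_rot': array([ 1.34474675e-01,  9.90916748e-01, -7.46630059e-04, -4.89350335e-05]), 'ft_force': array([-0.07587665,  0.15554433,  0.58189587]), 'torque': array([-0.0217716 , -0.02188032, -0.04432956]), 'grasp_force': 0.0, 'grip_width': 0.9989428377677921}
top {'fx': 498.87663190982107, 'fy': 498.87663190982107, 'cx': 248.6516599489439, 'cy': 181.5618678773843, 'k1': -0.0009306204518939584} [[0.092, 0.97, -0.224, 0.353], [-0.996, 0.09, -0.02, -0.041], [0.001, 0.225, 0.974, 1.224], [0.0, 0.0, 0.0, 1.0]]
gauge 0.69 [208.0, 201.0, 294.0, 274.0] 256.6 238.7 2336
stop 0.43 [272.0, 218.0, 281.0, 225.0] 274.4 222.5 77
anvil 0.55 [2
[... 809 characters left out ...]
1.0]]
gauge 0.76 [260.0, 182.0, 315.0, 232.0] 289.2 204.6 990
gauge 0.36 [269.0, 201.0, 293.0, 219.0] 280.3 209.4 297
stop 0.43 [271.0, 184.0, 281.0, 195.0] 274.6 187.4 50
anvil 0.19 [270.0, 202.0, 294.0, 219.0] 280.0 209.5 310
dial 0.57 [269.0, 196.0, 289.0, 222.0] 279.8 211.2 439
zero_mark 0.9 [268.0, 199.0, 294.0, 217.0] 279.8 209.3 330
pointer_tip 0.51 [272.0, 130.0, 290.0, 160.0] 282.7 147.3 389
setting_disc 0.92 [278.0, 172.0, 302.0, 199.0] 289.6 186.0 378
setting_disc 0.61 [274.0, 182.0, 278.0, 193.0] 274.5 188.0 44
tamper 0.91 [312.0, 129.0, 325.0, 162.0] 317.1 148.4 376
tamper 0.66 [272.0, 133.0, 293.0, 160.0] 282.8 146.8 378
trivet 0.63 [270.0, 263.0, 312.0, 296.0] 291.3 278.1 1071
```

View pics/top0.png

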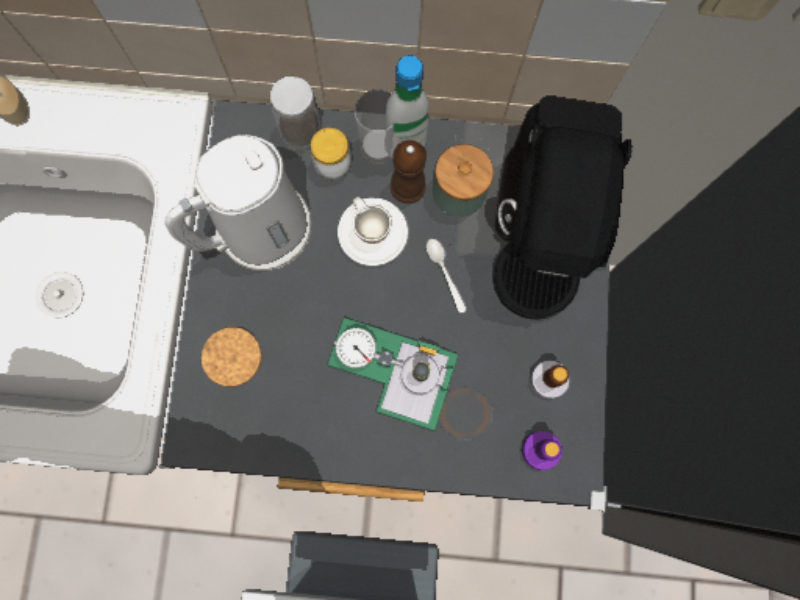

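Run:
```python
from h import *
print(np.round(manip.calibration("wrist")["tool_from_camera"],3).tolist(),{k:v for k,v in manip.calibration("wrist").items() if k!="tool_from_camera"})
c=manip.calibration("top");W=np.array(c["world_from_camera"])
for n,p,z in [("dial",(227,222.3),.047),("disc",(268.4,239.4),.05),("tamA",(351.3,242.6),.05),("tamB",(346,287.8),.05),("triv",(146.5,227.7),.008),("mill?",(260.7,109.8),.1)]:
    print(n,atz(c,W,p,z).round(3))
```

```text
[[-0.001, 0.947, 0.322, 0.082], [1.0, 0.001, -0.001, 0.002], [-0.001, 0.322, -0.947, -0.142], [0.0, 0.0, 0.0, 1.0]] {'fx': 265.81838857472957, 'fy': 265.81838857472957, 'cx': 254.04624576240826, 'cy': 191.54224336051794, 'k1': -0.007091203995213985}
dial [0.519 0.025 0.047]
disc [ 0.488 -0.076  0.05 ]
tamA [ 0.498 -0.271  0.05 ]
tamB [ 0.393 -0.263  0.05 ]
triv [0.494 0.222 0.008]
mill? [ 0.789 -0.03   0.1  ]
```

The top view shows the gauge (green) with its dial at (356,347), the disc at (420,372), the wooden-handled tamper at (551,378), the purple look-alike at (543,450) and the trivet at (231,357), all in 800×600 pixels.

Add to h.py:
```python
def go(p,yaw_y,tool=None):
    """tool-axes shift and turn to bring TCP to p pointing down with tool y at azimuth yaw_y; from measured pose"""
    T=pose(); y=np.array([np.cos(yaw_y),np.sin(yaw_y),0]); z=np.array([0,0,-1.]); G=np.stack([np.cross(y,z),y,z],1)
    rv=R.from_matrix(T[:3,:3].T@G).as_rotvec(); d=T[:3,:3].T@(np.array(p)-T[:3,3])
    print("rot",rv.round(4),"d",d.round(4), "n",round(np.linalg.norm(d),3))
```

```bash
python3 -c "
from h import *
go([.505,-.02,.20],-.23)"
```

```text
rot [ 1.000e-04 -1.000e-04  1.531e+00] d [-0.4921 -0.5097  0.0313] n 0.709
```

Careful with the scale: turns go in shares of 2 pi rad. That gives: 1.53 rad is 0.2435.

Emit:
move_tool(
  deltas=[0,0,0.2435,-0.49,-0.51,0.03,1,0,0,0.2435,-0.49,-0.51,0.03,1,0,0,0.2435,-0.49,-0.51,0.03,1,0,0,0.2435,-0.49,-0.51,0.03,1,0,0,0.2435,-0.49,-0.51,0.03,1,0,0,0.2435,-0.49,-0.51,0.03,1,0,0,0.2435,-0.49,-0.51,0.03,1,0,0,0.2435,-0.49,-0.51,0.03,1,0,0,0.2435,-0.49,-0.51,0.03,1,0,0,0.2435,-0.49,-0.51,0.03,1,0,0,0.2435,-0.49,-0.51,0.03,1,0,0,0.2435,-0.49,-0.51,0.03,1,0,0,0.2435,-0.49,-0.51,0.03,1,0,0,0.2435,-0.49,-0.51,0.03,1,0,0,0.2435,-0.49,-0.51,0.03,1,0,0,0.2435,-0.49,-0.51,0.03,1],
)

```text
clock: 3.1
position: [0.5028, -0.0189, 0.2014]
ee_rot: [0.783, 0.622, 0.0, -0.0]
ft_force: [1.0, 0.1, 0.3]
grip_width: 0.997
grasp_force: 0.0
```

Run:
```python
from h import *
print(manip.get_obs()["joint_pos"].round(2))
im,c,W=cam("wrist"); cv2.imwrite("pics/w1.png",cv2.resize(im,(800,600)))
np.savez("w1.npz",W=W)
for t in ["gauge","stop","anvil","plunger","dial","zero_mark","pointer_tip","setting_disc"]:
    for r in manip.outline_of("wrist",t)[:1]:
        ys,xs=np.nonzero(r["mask"]); print(t,round(r["confidence"],2),np.round(r["bbox"]).tolist(),xs.mean().round(1),ys.mean().round(1),len(xs))
```

```text
[-0.66  0.07  0.64  1.85 -0.05  1.23 -0.23]
gauge 0.74 [200.0, 99.0, 297.0, 250.0] 252.2 182.5 6676
stop 0.78 [278.0, 204.0, 297.0, 230.0] 287.5 214.3 279
anvil 0.63 [261.0, 237.0, 274.0, 247.0] 267.1 243.1 110
plunger 0.56 [259.0, 184.0, 261.0, 196.0] 259.5 190.1 32
dial 0.96 [231.0, 101.0, 289.0, 193.0] 260.2 134.6 2464
zero_mark 0.75 [231.0, 108.0, 289.0, 161.0] 259.9 133.9 2314
pointer_tip 0.54 [262.0, 132.0, 262.0, 136.0] 260.1 134.6 11
setting_disc 0.55 [235.0, 191.0, 278.0, 247.0] 254.1 217.7 1790
```

View pics/w1.png

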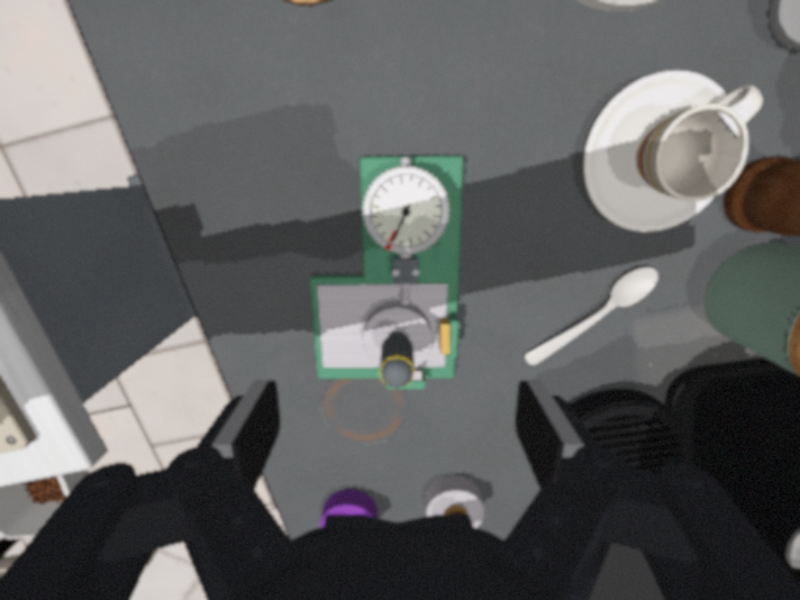

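The wrist view shows the dial centre at (406,210), with the red mark at (390,242) near the pointer, and the disc's grip top at (397,372). The stop is at (446,336) and the bed's edges run nearly upright in the image, so the tool is almost aligned with the gauge.

Run:
```python
from h import *
c=manip.calibration("wrist");W=np.load("w1.npz")["W"]; s=.64
T=pose(); print("tool y az",np.arctan2(T[1,1],T[0,1]))
P=lambda u,v,z: atz(c,W,(u*s,v*s),z)[:2]
d=P(406,209,.047); print("dial",d)
for n,u,v,z in [("griptop",397,372,.094),("bodytop c",401,331,.034),("stoptop",446,325,.032),("stoptop2",446,350,.032)]: print(n,P(u,v,z).round(4))
for a,b,z in [((362,283),(361,158),.006),((455,378),(463,158),.006),((322,377),(318,285),.014),((322,377),(450,375),.014),((318,285),(449,284),.014)]:
    q=P(*b,z)-P(*a,z); print("edge az",np.arctan2(q[1],q[0]).round(3), P(*a,z).round(4),P(*b,z).round(4))
# top cam
c2=manip.calibration("top");W2=np.array(c2["world_from_camera"])
for n,p,z in [("dial",(227,222.3),.047),("grip top",(269,239-3),.09)]: print(n,atz(c2,W2,p,z).round(4))
```

```text
tool y az -0.22902527670622036
dial [0.52119984 0.02961526]
griptop [ 0.4917 -0.069 ]
bodytop c [ 0.496  -0.0654]
stoptop [ 0.5324 -0.0694]
stoptop2 [ 0.5282 -0.0912]
edge az 1.323 [ 0.4713 -0.0267] [0.4958 0.0705]
edge az 1.355 [ 0.5314 -0.1338] [0.5723 0.0527]
edge az 1.323 [ 0.4156 -0.1011] [ 0.4366 -0.018 ]
edge az -0.212 [ 0.4156 -0.1011] [ 0.5273 -0.1251]
edge az -0.221 [ 0.4366 -0.018 ] [ 0.5423 -0.0417]
dial [0.5194 0.0252 0.047 ]
grip top [ 0.4909 -0.0755  0.09  ]
```

```bash
python3 -c "
from h import *
go([.491,-.072,.13],-.228)"
```

```text
rot [-0.0001 -0.0001 -0.001 ] d [-0.0536  0.0003  0.0713] n 0.089
```

Emit:
move_tool(
  deltas=[0,0,0,-0.054,0,0.071,1,0,0,0,-0.054,0,0.071,1,0,0,0,-0.054,0,0.071,1],
)

```text
clock: 3.92
position: [0.4894, -0.0734, 0.1292]
ee_rot: [0.784, 0.621, -0.001, -0.001]
ft_force: [-0.1, 0.9, 0.6]
grip_width: 0.996
grasp_force: 0.0
```

Run:
```python
from h import *
im,c,W=cam("wrist"); cv2.imwrite("pics/w2.png",cv2.resize(im,(800,600)));np.savez("w2.npz",W=W)
for t in ["stop","anvil","dial","zero_mark","setting_disc"]:
    for r in manip.outline_of("wrist",t)[:1]:
        ys,xs=np.nonzero(r["mask"]); print(t,round(r["confidence"],2),np.round(r["bbox"]).tolist(),xs.mean().round(1),ys.mean().round(1),len(xs))
```

```text
stop 0.6 [288.0, 176.0, 309.0, 210.0] 299.6 191.9 536
anvil 0.81 [249.0, 218.0, 280.0, 234.0] 268.3 229.9 258
dial 0.58 [224.0, 28.0, 303.0, 165.0] 262.4 73.2 5290
zero_mark 0.75 [225.0, 26.0, 301.0, 114.0] 262.5 70.0 4859
setting_disc 0.97 [229.0, 162.0, 286.0, 231.0] 255.3 195.2 3118
```

View pics/w2.png

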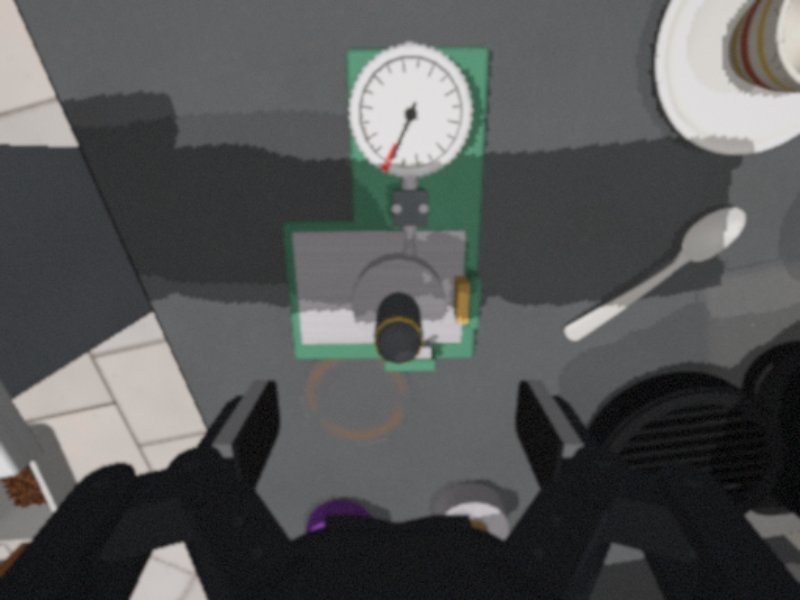

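The disc's grip top is at (399,342), the dial centre at (411,110) and the brass stop at (462,300). The fingers stand to either side in line with the grip.

Run:
```python
from h import *
c=manip.calibration("wrist");W=np.load("w2.npz")["W"]; s=.64
P=lambda u,v,z: atz(c,W,(u*s,v*s),z)[:2]
T=pose(); A=T[:3,:3]
for n,u,v,z in [("griptop",399,342,.094),("bodytop c",399,295,.034),("dial",411,110,.049),("stop a",457,278,.032),("stop b",457,322,.032)]:
    p=P(u,v,z); print(n,p.round(4),"tool xy",(A.T@np.append(p-T[:2,3],0)).round(4)[:2])
go([.491,-.072,.05],-.228)
```

```text
griptop [ 0.4916 -0.0702] tool xy [ 0.0013 -0.0002]
bodytop c [ 0.4925 -0.0669] tool xy [ 0.0047 -0.    ]
dial [0.5211 0.0294] tool xy [0.1049 0.0061]
stop a [ 0.5286 -0.0651] tool xy [0.0146 0.0347]
stop b [ 0.5233 -0.0929] tool xy [-0.0137  0.0359]
rot [ 0.0014 -0.0008  0.0003] d [-0.0007 -0.0005  0.0812] n 0.081
```

Emit:
move_tool(
  deltas=[0,0,0,0.001,0,0.045,1,0,0,0,0.002,0,0.086,1,0,0,0,0.002,0,0.086,1,0,0,0,0.002,0,0.086,0.5,0,0,0,0.002,0,0.086,0.2,0,0,0,0.002,0,0.086,0,0,0,0,0.002,0,0.086,0,0,0,0,0.002,0,0.086,0,0,0,0,0.002,0,0.086,0],
  grip_force=40,
)

```text
clock: 5.35
position: [0.4916, -0.0702, 0.0452]
ee_rot: [0.783, 0.622, 0.001, 0.0]
ft_force: [-2.2, 1.2, 6.8]
grip_width: 0.271
grasp_force: 38.9
```

```bash
python3 -c "
from h import *
o=manip.get_obs();print(o['position'].round(4),o['ft_force'].round(2),o['torque'].round(2))"
```

```text
[ 0.4916 -0.0702  0.0452] [-2.18  1.18  6.76] [ 0.09  0.44 -0.02]
```

Create f.py:
```python
from h import *
g=np.array([np.cos(-.228),np.sin(-.228)]); l=np.array([-g[1],g[0]])
o=manip.get_obs(); p=o['position'];f=o['ft_force']; print("gx,gy",(p[:2]@g).round(4),(p[:2]@l).round(4),"z",p[2].round(4),"fx,fy",(f[:2]@g).round(2),(f[:2]@l).round(2),"fz",f[2].round(2),"tq",o['torque'].round(2))
```

```bash
python3 f.py
```

```text
gx,gy 0.4948 0.0427 z 0.0452 fx,fy -2.39 0.66 fz 6.76 tq [ 0.09  0.44 -0.02]
```

Emit:
move_tool(
  deltas=[0,0,0,0,0,-0.002,0,0,0,0,0,0.001,-0.002,0,0,0,0,0,0.003,-0.002,0,0,0,0,0,0.003,-0.002,0],
)

```text
clock: 5.85
position: [0.4941, -0.0709, 0.0461]
ee_rot: [0.783, 0.622, -0.0, -0.0]
ft_force: [-0.1, 2.1, -5.3]
grip_width: 0.268
grasp_force: 39.5
```

```bash
python3 f.py
```

```text
gx,gy 0.4973 0.0427 z 0.0461 fx,fy -0.58 2.07 fz -5.3 tq [ 0.52  0.15 -0.  ]
```

Emit:
move_tool(
  deltas=[0,0,0,0,0.001,0,0,0,0,0,0,0.002,0,0,0,0,0,0,0.002,0,0],
)

```text
clock: 6.22
position: [0.4962, -0.0714, 0.0463]
ee_rot: [0.783, 0.622, 0.0, 0.0]
ft_force: [0.3, 2.7, -4.5]
grip_width: 0.272
grasp_force: 39.5
```

```bash
python3 f.py
```

```text
gx,gy 0.4995 0.0426 z 0.0463 fx,fy -0.35 2.66 fz -4.52 tq [ 0.78  0.18 -0.05]
```

Emit:
move_tool(
  deltas=[0,0,0,0,0,0.001,0,0,0,0,0,0.001,0.001,0,0,0,0,0,0.001,0.001,0],
)

```text
clock: 6.6
position: [0.4971, -0.0717, 0.0453]
ee_rot: [0.783, 0.622, 0.0, 0.0]
ft_force: [-0.6, 3.0, -3.3]
grip_width: 0.271
grasp_force: 39.6
```

```bash
python3 f.py
```

```text
gx,gy 0.5004 0.0426 z 0.0453 fx,fy -1.26 2.78 fz -3.33 tq [ 0.85  0.13 -0.09]
```

Emit:
move_tool(
  deltas=[0,0,0,0,0.001,0,0,0,0,0,0,0.001,0,0],
)

```text
clock: 6.85
position: [0.4977, -0.0718, 0.0453]
ee_rot: [0.783, 0.622, -0.0, -0.0]
ft_force: [-2.7, 4.5, 0.1]
grip_width: 0.275
grasp_force: 40.1
```

```bash
python3 f.py
```

```text
gx,gy 0.501 0.0426 z 0.0453 fx,fy -3.66 3.73 fz 0.13 tq [ 0.98  0.76 -0.02]
```

Emit:
move_tool(
  deltas=[0,0,0,0,0.001,0,0,0,0,0,0,0.001,0,0],
)

```text
clock: 7.1
position: [0.4978, -0.0718, 0.0453]
ee_rot: [0.783, 0.622, -0.001, -0.001]
ft_force: [-8.7, 5.5, 6.2]
grip_width: 0.265
grasp_force: 40.6
```

```bash
python3 f.py
```

```text
gx,gy 0.5011 0.0426 z 0.0453 fx,fy -9.72 3.35 fz 6.22 tq [ 1.28  1.88 -0.06]
```

Emit:
move_tool(
  deltas=[0,0,0,0,0.0005,0,0,0,0,0,0,0.0005,0,0,0,0,0,0,0.0005,0,0,0,0,0,0,0.0005,0,0],
)

```text
clock: 7.6
position: [0.4978, -0.0718, 0.0453]
ee_rot: [0.783, 0.622, -0.001, -0.002]
ft_force: [-12.0, 6.9, 9.0]
grip_width: 0.271
grasp_force: 40.8
```

```bash
python3 f.py
```

```text
gx,gy 0.5012 0.0426 z 0.0453 fx,fy -13.28 4.05 fz 9.01 tq [ 1.31  2.42 -0.08]
```

Emit:
move_tool(
  deltas=[0,0,0,0,0,0,0.35,0,0,0,0,0,0,0.6,0,0,0,0,0,0,1,0,0,0,0,0,0,1],
)

```text
clock: 8.1
position: [0.4996, -0.0725, 0.0454]
ee_rot: [0.783, 0.622, 0.0, 0.0]
ft_force: [0.2, 0.4, 0.2]
grip_width: 0.963
grasp_force: 0.0
```

```bash
python3 f.py
```

```text
gx,gy 0.503 0.0423 z 0.0454 fx,fy 0.09 0.45 fz 0.24 tq [ 0.02  0.03 -0.09]
```

Emit:
move_tool(
  deltas=[0,0,0,0,0,-0.06,1,0,0,0,0.04,0.002,-0.08,1,0,0,0,0.09,0.003,-0.08,1,0,0,0,0.09,0.003,-0.08,1,0,0,0,0.09,0.003,-0.08,1],
)

```text
clock: 8.72
position: [0.5225, 0.0141, 0.1251]
ee_rot: [0.783, 0.622, -0.0, 0.0]
ft_force: [0.1, -0.5, -0.0]
grip_width: 0.997
grasp_force: 0.0
```

Run:
```python
from h import *
im,c,W=cam("wrist"); np.savez("w3.npz",W=W)
for t in ["dial","zero_mark","setting_disc","pointer_tip"]:
    for r in manip.outline_of("wrist",t)[:1]:
        ys,xs=np.nonzero(r["mask"]); b=r["bbox"]; print(t,round(r["confidence"],2),np.round(b).tolist(),xs.mean().round(1),ys.mean().round(1),len(xs))
q=proj(c,W,[.5213,.030,.046]); x,y=q.astype(int); print(q)
cr=im[max(0,y-50):y+50,x-66:x+66]; cv2.imwrite("pics/w3.png",cv2.resize(cr,None,fx=6,fy=6,interpolation=cv2.INTER_CUBIC)); print(x-66,max(0,y-50))
cv2.imwrite("w3full.png",im)
```

```text
dial 0.9 [211.0, 144.0, 282.0, 251.0] 247.9 186.1 3848
zero_mark 0.74 [213.0, 152.0, 282.0, 220.0] 247.7 185.8 3655
setting_disc 0.86 [224.0, 247.0, 275.0, 332.0] 249.5 284.7 3198
[247.93778107 185.71788087]
181 135
```

View pics/w3.png

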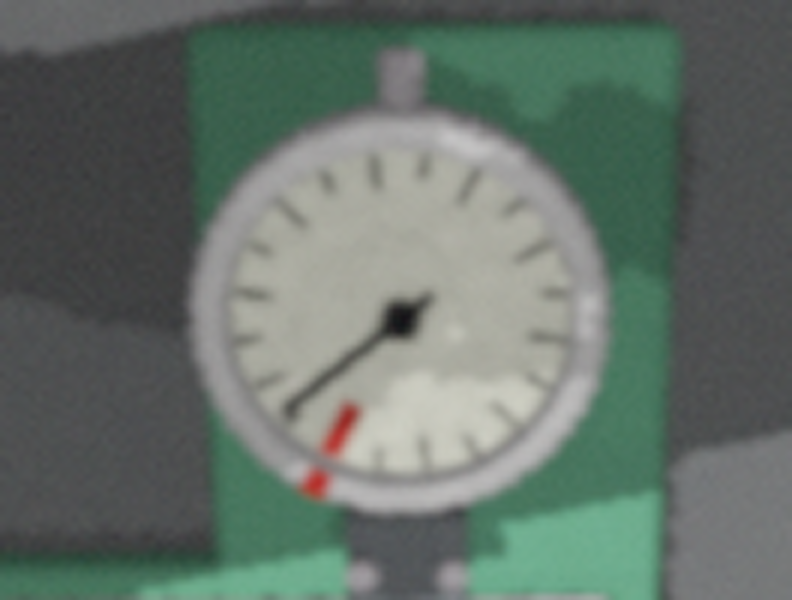

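The dial is centred at (400,320) in the crop; the pointer tip is at (290,412), and the red mark runs from (350,408) to (316,490).

Create ang.py:
```python
from h import *
import sys
def angles(im,c,W,ctr):
    # orthorectified face at z=.046: 0.1 mm pixels, x right=world x, y up=world y
    n=700; g=np.array([[proj(c,W,[ctr[0]+(i-n/2)*1e-4,ctr[1]-(j-n/2)*1e-4,.046]) for i in range(0,n,4)] for j in range(0,n,4)],np.float32)
    f=cv2.remap(im,g,None,cv2.INTER_CUBIC); m=f.shape[0]/2; step=4e-4
    yy,xx=np.mgrid[:f.shape[0],:f.shape[1]]; X=(xx-m)*step; Y=-(yy-m)*step; r=np.hypot(X,Y); a=np.arctan2(Y,X)
    f=f.astype(int); b,gg,rd=f[...,0],f[...,1],f[...,2]
    w=np.clip(rd-np.maximum(b,gg)-40,0,None)*((r>.013)&(r<.03))
    za=np.angle((w*np.exp(1j*a)).sum())
    d=f.max(2); ring=(r>.009)&(r<.0165)&(w==0)
    k=np.clip(np.median(d[ring])*.75-d,0,None)*ring
    pa=np.angle((k*np.exp(1j*a)).sum())
    cv2.imwrite("rect.png",cv2.resize(f.astype(np.uint8),None,fx=3,fy=3)); return za,pa
if __name__=="__main__":
    ctr=[float(v) for v in sys.argv[1:3]]
    if len(sys.argv)>3: im=cv2.imread(sys.argv[4]);c=manip.calibration("wrist");W=np.load(sys.argv[3])["W"]
    else: im,c,W=cam("wrist"); cv2.imwrite("last.png",im)
    z,p=angles(im,c,W,ctr); print("zero",z,"pointer",p,"zero-pointer",(z-p+np.pi)%(2*np.pi)-np.pi)
```

Run:
```python
from h import *
c=manip.calibration("wrist");W=np.load("w3.npz")["W"]
P=lambda u,v: atz(c,W,(181+u/6,135+v/6),.046)[:2]
o=P(400,320); A=lambda u,v: np.arctan2(*(P(u,v)-o)[::-1])
print(o,P(400,310),"red",A(350,408),A(316,490),"ptr",A(290,412), "r",np.linalg.norm(P(290,412)-o))
```

```bash
python3 ang.py .5213 .030 w3.npz w3full.png
python3 -c "
from h import *
print(manip.get_obs()['joint_pos'].round(2))
go([.5213,.030,.036],-.228)"
```

```text
[0.52050618 0.0277248 ] [0.52086588 0.02921077] red -2.3020799429687893 -2.2463040088588304 ptr -2.6536696935222355 r 0.02184721370190372
zero -2.2618620744333438 pointer -2.595914604822683 zero-pointer 0.33405253038933935
[-0.68  0.22  0.64  1.89 -0.15  1.08 -0.21]
rot [-0.0001  0.     -0.0026] d [ 0.0156 -0.005   0.0893] n 0.091
```

```bash
python3 ang.py .5206 .0285 w3.npz w3full.png
```

```text
zero -2.2782200691498637 pointer -2.680950063650033 zero-pointer 0.4027299945001692
```

Emit:
move_tool(
  deltas=[0,0,0,0.0155,-0.005,0.04,1,0,0,0,0.0155,-0.005,0.08,1,0,0,0,0.0155,-0.005,0.095,1,0,0,0,0.0155,-0.005,0.095,0.6,0,0,0,0.0155,-0.005,0.095,0.6,0,0,0,0.0155,-0.005,0.095,0.6],
  grip_force=30,
)

```text
clock: 9.72
position: [0.5206, 0.0309, 0.0313]
ee_rot: [0.783, 0.621, -0.0, -0.001]
ft_force: [-5.9, 0.1, 1.6]
grip_width: 0.681
grasp_force: 33.6
```

```bash
python3 f.py
```

```text
gx,gy 0.5001 0.1477 z 0.0313 fx,fy -5.77 -1.22 fz 1.61 tq [ 0.11  1.49 -0.08]
```

Converted, 0.39 rad is 0.0621.

Emit:
move_tool(
  deltas=[0,0,0.0207,0,0,0,0.6,0,0,0.0414,0,0,0,0.6,0,0,0.0621,0,0,0,0.6,0,0,0.0621,0,0,0,0.6,0,0,0.0621,0,0,0,0.6],
)

```text
clock: 10.35
position: [0.5221, 0.0302, 0.0313]
ee_rot: [0.888, 0.459, 0.001, 0.0]
ft_force: [0.4, -5.3, 2.2]
grip_width: 0.685
grasp_force: 35.0
```

```bash
python3 f.py
```

```text
gx,gy 0.5018 0.1474 z 0.0313 fx,fy 1.56 -5.1 fz 2.2 tq [-1.02  0.05 -0.01]
```

Emit:
move_tool(
  deltas=[0,0,0,0,0,0,1,0,0,0,0,0,0,1,0,0,0,0,0,0,1,0,0,0,0,0,-0.04,1,0,0,-0.0621,0,0,-0.09,1,0,0,-0.0621,0,0,-0.09,1,0,0,-0.0621,0,0,-0.09,1,0,0,-0.0621,0,0,-0.09,1],
)

```text
clock: 11.35
position: [0.5209, 0.0309, 0.1197]
ee_rot: [0.784, 0.62, -0.0, -0.0]
ft_force: [0.1, 0.1, 0.1]
grip_width: 1.003
grasp_force: 0.0
```

Run:
```python
from h import *
im,c,W=cam("wrist"); np.savez("w4.npz",W=W); cv2.imwrite("w4full.png",im)
q=proj(c,W,[.5213,.030,.046]); x,y=q.astype(int)
cr=im[max(0,y-50):y+50,x-66:x+66]; cv2.imwrite("pics/w4.png",cv2.resize(cr,None,fx=6,fy=6,interpolation=cv2.INTER_CUBIC)); print(x-66,max(0,y-50))
```

```bash
python3 ang.py .5206 .0285 w4.npz w4full.png
```

```text
188 155
zero -2.6326093614496555 pointer -2.6890918891417255 zero-pointer 0.05648252769206996
```

View pics/w4.png

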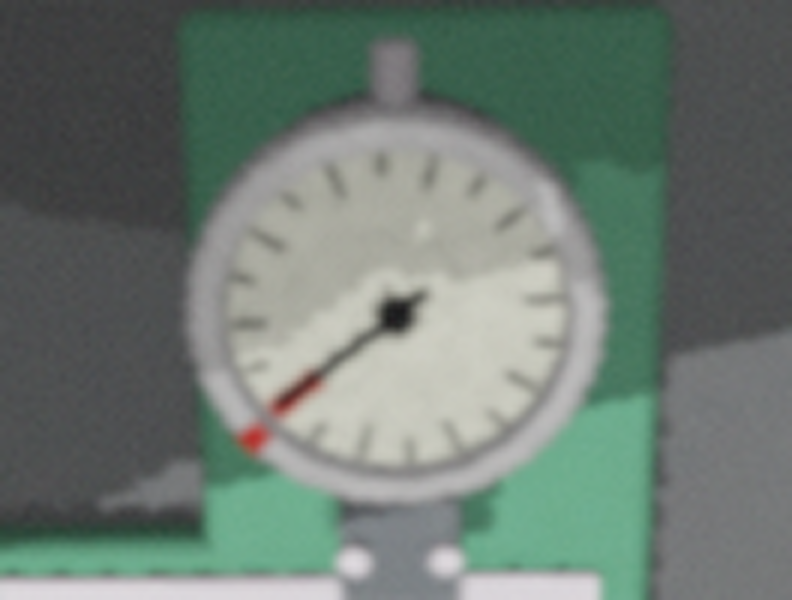

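Zero mark and pointer now nearly coincide, at (275,408) in the crop. I'll measure what is left over more exactly.

Create pol.py:
```python
from h import *
import sys
def hub(im,c,W,ctr):
    n=160; g=np.array([[proj(c,W,[ctr[0]+(i-n/2)*1e-4,ctr[1]-(j-n/2)*1e-4,.046]) for i in range(n)] for j in range(n)],np.float32)
    f=cv2.GaussianBlur(cv2.remap(im,g,None,cv2.INTER_CUBIC).max(2).astype(np.float32),(0,0),8)
    m=np.unravel_index(f.argmin(),f.shape); w=np.clip(f.min()+25-f,0,None); yy,xx=np.mgrid[:n,:n]
    w*=(np.hypot(xx-m[1],yy-m[0])<35)
    return ctr[0]+((w*xx).sum()/w.sum()-n/2)*1e-4, ctr[1]-((w*yy).sum()/w.sum()-n/2)*1e-4
def run(im,c,W,ctr):
    h=hub(im,c,W,ctr); print("hub",np.round(h,4)); A=np.linspace(-np.pi,np.pi,1257)
    for r in (.010,.012,.014,.016,.018,.020,.022,.026,.028):
        zz=.049 if r>.025 else .046
        g=np.array([[proj(c,W,[h[0]+r*np.cos(a),h[1]+r*np.sin(a),zz]) for a in A]],np.float32)
        f=cv2.remap(im,g,None,cv2.INTER_CUBIC)[0].astype(float)
        rd=np.clip(f[:,2]-f[:,:2].max(1)-35,0,None); dk=f[:,2]
        s="" 
        if rd.sum()>100: s+=" red %.3f"%np.angle((rd*np.exp(1j*A)).sum())
        near=np.abs((A+2.6+np.pi)%(2*np.pi)-np.pi)<.5
        k=np.where(near,np.clip(np.median(dk[near])*.8-dk,0,None),0)
        if r<.021 and k.sum()>50: s+=" dark %.3f"%np.angle((k*np.exp(1j*A)).sum())
        print(r,s)
if __name__=="__main__":
    if len(sys.argv)>1: im=cv2.imread(sys.argv[2]);W=np.load(sys.argv[1])["W"];c=manip.calibration("wrist")
    else: im,c,W=cam("wrist"); cv2.imwrite("last.png",im)
    run(im,c,W,(.5206,.0285))
```

```bash
python3 pol.py w3.npz w3full.png; python3 pol.py w4.npz w4full.png
```

```text
hub [0.5203 0.0282]
0.01  dark -2.701
0.012  dark -2.686
0.014  dark -2.698
0.016  red -2.290 dark -2.689
0.018  red -2.285 dark -2.687
0.02  red -2.282 dark -2.687
0.022  red -2.282
0.026  red -2.278
0.028  red -2.278
hub [0.5203 0.0283]
0.01  dark -2.694
0.012  dark -2.694
0.014  dark -2.682
0.016  red -2.638 dark -2.689
0.018  red -2.655 dark -2.685
0.02  red -2.653 dark -2.689
0.022  red -2.655
0.026  red -2.657
0.028  red -2.655
```

Converted, 0.07 rad is 0.0111.

Emit:
move_tool(
  deltas=[0,0,0,-0.001,-0.001,0.06,1,0,0,0,-0.001,-0.001,0.09,1,0,0,0,-0.001,-0.001,0.09,0.6,0,0,0,-0.001,-0.001,0.09,0.6,0,0,0,-0.001,-0.001,0.09,0.6,0,0,0.0056,-0.001,-0.001,0.09,0.6,0,0,0.0111,-0.001,-0.001,0.09,0.6,0,0,0.0111,-0.001,-0.001,0.09,0.6,0,0,0.0111,-0.001,-0.001,0.09,0.6,0,0,0.0111,-0.001,-0.001,0.09,1,0,0,0.0111,-0.001,-0.001,0.09,1,0,0,0.0111,-0.001,-0.001,0.09,1,0,0,0,0,0,0.03,1,0,0,0,0,0,0,1,0,0,0,0,0,0,1],
  grip_force=30,
)

```text
clock: 13.28
position: [0.523, 0.0314, 0.1227]
ee_rot: [0.783, 0.622, 0.002, 0.001]
ft_force: [0.0, 0.5, -0.8]
grip_width: 0.997
grasp_force: 0.0
```

```bash
python3 pol.py
```

```text
hub [0.5202 0.0283]
0.01  dark -2.695
0.012  dark -2.693
0.014  dark -2.699
0.016  red -2.772 dark -2.694
0.018  red -2.768 dark -2.698
0.02  red -2.762 dark -2.698
0.022  red -2.756
0.026  red -2.721
0.028  red -2.729
```

```bash
python3 -c "
from h import *
go([.4975,-.0717,.12],-.228)"
```

```text
rot [ 0.0016 -0.0017 -0.0006] d [-0.1059 -0.0005  0.0008] n 0.106
```

Emit:
move_tool(
  deltas=[0,0,0,-0.055,0,0,1,0,0,0,-0.106,0,0,1,0,0,0,-0.106,0,0,1,0,0,0,-0.106,0,0.05,1,0,0,0,-0.106,0,0.075,1,0,0,0,-0.106,0,0.075,1,0,0,0,-0.106,0,0.075,1],
)

```text
clock: 14.2
position: [0.4978, -0.0721, 0.0458]
ee_rot: [0.783, 0.622, 0.0, 0.0]
ft_force: [-0.1, 0.2, 0.4]
grip_width: 0.997
grasp_force: 0.0
```

```bash
python3 f.py
```

```text
gx,gy 0.5012 0.0423 z 0.0458 fx,fy -0.14 0.14 fz 0.4 tq [-0.04 -0.03 -0.02]
```

Exactly at the home pose. I back off 0.5 mm, grip and lift.

Emit:
move_tool(
  deltas=[0,0,0,0,-0.0005,-0.001,0.5,0,0,0,0,-0.0005,-0.001,0.3,0,0,0,0,-0.0005,-0.001,0,0,0,0,0,-0.0005,-0.001,0,0,0,0,0,-0.0005,-0.001,0,0,0,0,0,-0.0005,-0.001,0],
  grip_force=40,
)

```text
clock: 14.95
position: [0.4971, -0.0721, 0.0466]
ee_rot: [0.783, 0.622, 0.0, 0.0]
ft_force: [-1.3, 1.3, 5.8]
grip_width: 0.274
grasp_force: 39.0
```

```bash
python3 f.py
```

```text
gx,gy 0.5006 0.0421 z 0.0466 fx,fy -1.54 1.03 fz 5.85 tq [ 0.13  0.35 -0.01]
```

Emit:
move_tool(
  deltas=[0,0,0,0,-0.0005,-0.01,0,0,0,0,0,-0.0005,-0.03,0,0,0,0,0,-0.0005,-0.07,0,0,0,0,0,-0.0005,-0.1,0,0,0,0,0,-0.0005,-0.1,0],
)

```text
clock: 15.58
position: [0.4974, -0.0722, 0.1482]
ee_rot: [0.783, 0.622, 0.002, 0.001]
ft_force: [-0.3, 0.1, -3.9]
grip_width: 0.272
grasp_force: 40.3
```

```bash
python3 f.py; python3 -c "
from h import *
go([.495,.225,.146],-.1)"
```

```text
gx,gy 0.5009 0.042 z 0.1482 fx,fy -0.33 0.08 fz -3.95 tq [ 0.02 -0.02 -0.03]
rot [ 0.0033 -0.0016 -0.1292] d [ 0.2889 -0.0699  0.0025] n 0.297
```

Emit:
move_tool(
  deltas=[0,0,0,0.05,-0.012,0,0,0,0,0,0.1,-0.025,0,0,0,0,0,0.15,-0.037,0,0,0,0,0,0.2,-0.05,0,0,0,0,0,0.25,-0.062,0,0,0,0,0,0.289,-0.07,0,0,0,0,0,0.289,-0.07,0,0,0,0,0,0.289,-0.07,0,0],
)

```text
clock: 16.58
position: [0.4933, 0.2241, 0.1451]
ee_rot: [0.783, 0.622, -0.001, 0.0]
ft_force: [0.7, -0.8, -3.2]
grip_width: 0.266
grasp_force: 40.1
```

Run:
```python
from h import *
im,c,W=cam("top")
for t in ["trivet","setting_disc"]:
    for r in manip.outline_of("top",t)[:1]: print(t,r["confidence"],r["bbox"])
im,c,W=cam("wrist")
for r in manip.outline_of("wrist","trivet")[:1]:
    ys,xs=np.nonzero(r["mask"]);print("wr",r["confidence"],r["bbox"]); (x,y),_=cv2.minEnclosingCircle(np.stack([xs,ys],1).astype(np.float32)); print(atz(c,W,(x,y),.008), [atz(c,W,q,.008).round(3)[:2] for q in ((r["bbox"][0],y),(r["bbox"][2],y))])
```

```bash
python3 f.py
```

```text
trivet 0.95 [125.4, 208.4, 165.5, 246.3]
setting_disc 0.73 [132.4, 208.6, 153.2, 233.8]
wr 0.75 [215.0, 140.7, 295.7, 206.8]
[0.49562184 0.22821737 0.008     ] [array([0.454, 0.238]), array([0.54 , 0.218])]
gx,gy 0.4304 0.3302 z 0.1462 fx,fy -0.42 -0.42 fz -3.24 tq [0.   0.   0.03]
```

Over the trivet to within a few mm; set down.

Emit:
move_tool(
  deltas=[0,0,0,0.002,0,0.05,0,0,0,0,0.002,0,0.095,0,0,0,0,0.002,0,0.102,0,0,0,0,0.002,0,0.105,0,0,0,0,0.002,0,0.106,0,0,0,0,0.002,0,0.106,0],
)

```text
clock: 17.58
position: [0.495, 0.2276, 0.0416]
ee_rot: [0.783, 0.622, 0.001, -0.0]
ft_force: [0.4, -0.1, -3.2]
grip_width: 0.271
grasp_force: 40.1
```

```bash
python3 f.py
```

```text
gx,gy 0.4307 0.3336 z 0.0416 fx,fy 0.4 -0.04 fz -3.19 tq [-0.01 -0.04 -0.01]
```

Emit:
move_tool(
  deltas=[0,0,0,0,0,0.001,0,0,0,0,0,0,0.0015,0,0,0,0,0,0,0.0015,0],
)

```text
clock: 17.95
position: [0.495, 0.2276, 0.0406]
ee_rot: [0.783, 0.622, 0.001, -0.0]
ft_force: [-4.6, -1.2, 13.3]
grip_width: 0.275
grasp_force: 42.1
```

```bash
python3 f.py
```

```text
gx,gy 0.4307 0.3336 z 0.0406 fx,fy -4.23 -2.21 fz 13.26 tq [-0.47  1.18 -0.03]
```

Emit:
move_tool(
  deltas=[0,0,0,0,0,-0.001,0.3,0,0,0,0,0,-0.001,0.6,0,0,0,0,0,-0.001,1,0,0,0,0,0,-0.001,1,0,0,0,0,0,-0.05,1,0,0,0,0,0,-0.1,1,0,0,0,0,0,-0.12,1,0,0,0,0,0,-0.12,1],
)

```text
clock: 18.95
position: [0.495, 0.2277, 0.1601]
ee_rot: [0.783, 0.622, 0.002, -0.0]
ft_force: [-0.0, 0.4, -0.4]
grip_width: 1.001
grasp_force: 0.0
```

```bash
python3 -c "
from h import *
im,c,W=cam('top')
for r in manip.outline_of('top','setting_disc')[:1]: print(r['confidence'],r['bbox'])
go([.498,-.235,.162],-.228)"
```

```text
0.73 [276.5, 90.8, 315.9, 136.3]
rot [-0.0007  0.0006 -0.0008] d [-0.4491  0.1089 -0.0039] n 0.462
```

Emit:
move_tool(
  deltas=[0,0,0,-0.449,0.109,-0.004,1,0,0,0,-0.449,0.109,-0.004,1,0,0,0,-0.449,0.109,-0.004,1,0,0,0,-0.449,0.109,-0.004,1,0,0,0,-0.449,0.109,-0.004,1,0,0,0,-0.449,0.109,-0.004,1,0,0,0,-0.449,0.109,-0.004,1,0,0,0,-0.449,0.109,-0.004,1,0,0,0,-0.449,0.109,-0.004,1,0,0,0,-0.449,0.109,-0.004,1],
)

```text
clock: 20.3
position: [0.4982, -0.2337, 0.1617]
ee_rot: [0.783, 0.622, -0.001, -0.001]
ft_force: [0.0, 0.9, -0.2]
grip_width: 1.0
grasp_force: 0.0
```

Run:
```python
from h import *
im,c,W=cam("wrist"); cv2.imwrite("pics/w5.png",cv2.resize(im,(800,600)));np.savez("w5.npz",W=W)
for r in manip.outline_of("wrist","tamper")[:2]:
        ys,xs=np.nonzero(r["mask"]); print(round(r["confidence"],2),np.round(r["bbox"]).tolist(),xs.mean().round(1),ys.mean().round(1),len(xs))
cv2.imwrite("top5.png",cam("top")[0])
cr=cv2.imread("top5.png")[180:270,110:300]; cv2.imwrite("pics/t5.png",cv2.resize(cr,None,fx=4,fy=4,interpolation=cv2.INTER_CUBIC))
```

```text
0.9 [143.0, 197.0, 202.0, 260.0] 174.6 225.6 2136
0.76 [240.0, 186.0, 290.0, 252.0] 266.7 217.0 2517
```

View pics/w5.png

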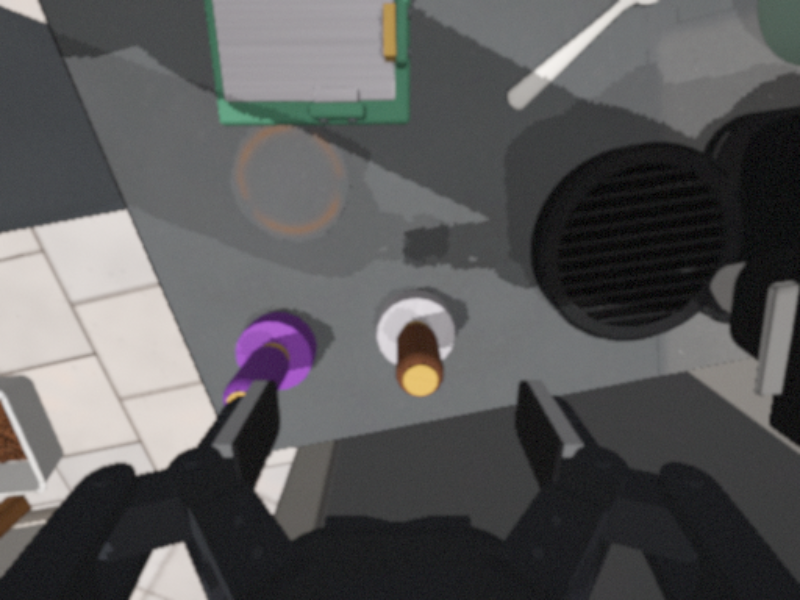

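View pics/t5.png

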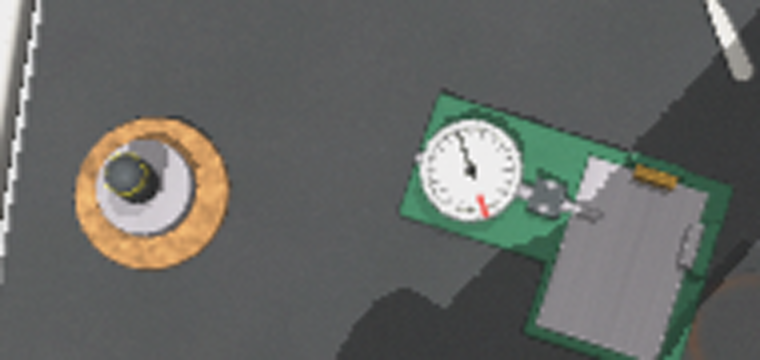

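The disc stands upright on the trivet. The tamper is at (416,331), with its handle top at (421,380), and the edge of the cupboard or fridge lies behind it along the line (260,445)–(690,375).

Run:
```python
from h import *
c=manip.calibration("wrist");W=np.load("w5.npz")["W"]; s=.64
P=lambda u,v,z: atz(c,W,(u*s,v*s),z)[:2].round(4)
print("top",P(421,380,.088),"base",P(416,330,.022),"edge",P(420,420,0),P(690,375,0),P(300,440,0),"purple",P(275,350,.022))
o=manip.get_obs(); print(o['joint_pos'].round(2))
c2=manip.calibration("top");W2=np.array(c2["world_from_camera"])
for p in ((607*s,270*s),(605*s,490*s)): print(atz(c2,W2,p,0.).round(3),atz(c2,W2,p,0.3).round(3))
go([*P(421,380,.088),.16],-.228)
```

```text
top [ 0.5036 -0.2743] base [ 0.5044 -0.2704] edge [ 0.4889 -0.362 ] [ 0.715  -0.3704] [ 0.3826 -0.3583] purple [ 0.3983 -0.2623]
[-0.38  0.29  0.87  1.79 -0.24  1.18  0.33]
[ 0.689 -0.366  0.   ] [ 0.607 -0.286  0.3  ]
[ 0.344 -0.373  0.   ] [ 0.346 -0.291  0.3  ]
rot [-0.0006 -0.0006  0.001 ] d [-0.0387  0.014   0.0024] n 0.041
```

Emit:
move_tool(
  deltas=[0,0,0,-0.037,0.014,0,1,0,0,0,-0.037,0.014,0.05,1,0,0,0,-0.037,0.014,0.1,1,0,0,0,-0.037,0.014,0.125,1,0,0,0,-0.037,0.014,0.125,1,0,0,0,-0.037,0.014,0.125,0.5,0,0,0,-0.037,0.014,0.125,0.3,0,0,0,-0.037,0.014,0.125,0,0,0,0,-0.037,0.014,0.125,0,0,0,0,-0.037,0.014,0.125,0,0,0,0,-0.037,0.014,0.125,0],
  grip_force=40,
)

```text
clock: 21.82
position: [0.5044, -0.2742, 0.0387]
ee_rot: [0.783, 0.622, 0.001, 0.0]
ft_force: [-1.4, 1.0, 7.8]
grip_width: 0.344
grasp_force: 39.3
```

```bash
python3 f.py
```

```text
gx,gy 0.5533 -0.1531 z 0.0387 fx,fy -1.64 0.68 fz 7.75 tq [0.3  0.26 0.02]
```

Emit:
move_tool(
  deltas=[0,0,0,0,0,-0.03,0,0,0,0,0,0,-0.08,0,0,0,0,0,0,-0.09,0,0,0,0,0,0,-0.09,0],
)

```text
clock: 22.32
position: [0.5038, -0.2738, 0.1277]
ee_rot: [0.783, 0.622, 0.0, 0.0]
ft_force: [-0.1, -0.1, -3.8]
grip_width: 0.337
grasp_force: 40.6
```

```bash
python3 f.py; python3 -c "
from h import *
g=np.array([np.cos(-.228),np.sin(-.228)]); l=np.array([-g[1],g[0]])
go([*(.459*g+.0435*l),.128],-.228)"
```

```text
gx,gy 0.5527 -0.1528 z 0.1277 fx,fy -0.12 -0.08 fz -3.78 tq [-0.01  0.02  0.  ]
rot [ 0.0006 -0.0006 -0.0007] d [ 0.1962 -0.0938 -0.0002] n 0.217
```

Emit:
move_tool(
  deltas=[0,0,0,0.05,-0.024,0,0,0,0,0,0.1,-0.048,0,0,0,0,0,0.15,-0.072,0,0,0,0,0,0.196,-0.094,0,0,0,0,0,0.196,-0.094,0,0,0,0,0,0.196,-0.094,0.04,0,0,0,0,0.196,-0.094,0.068,0,0,0,0,0.196,-0.094,0.072,0,0,0,0,0.196,-0.094,0.072,0],
)

```text
clock: 23.45
position: [0.4565, -0.0625, 0.0558]
ee_rot: [0.784, 0.621, -0.001, 0.0]
ft_force: [0.7, 0.8, -2.3]
grip_width: 0.341
grasp_force: 40.6
```

```bash
python3 f.py
```

```text
gx,gy 0.4588 0.0423 z 0.0558 fx,fy 0.46 0.98 fz -2.26 tq [ 0.03 -0.02  0.01]
```

Emit:
move_tool(
  deltas=[0,0,0,0.001,0,0.002,0,0,0,0,0.001,0,0.003,0,0,0,0,0.001,0,0.003,0],
)

```text
clock: 23.82
position: [0.4571, -0.0607, 0.0531]
ee_rot: [0.783, 0.622, 0.0, 0.0]
ft_force: [0.4, 0.3, -3.3]
grip_width: 0.342
grasp_force: 40.6
```

```bash
python3 f.py
```

```text
gx,gy 0.459 0.0442 z 0.0531 fx,fy 0.28 0.42 fz -3.29 tq [-0.02  0.    0.01]
```

Emit:
move_tool(
  deltas=[0,0,0,0,0.006,0,0,0,0,0,0,0.012,0,0,0,0,0,0,0.018,0,0,0,0,0,0,0.018,0,0],
)

```text
clock: 24.32
position: [0.4749, -0.0653, 0.0527]
ee_rot: [0.783, 0.622, -0.0, 0.0]
ft_force: [-0.6, 0.4, -1.7]
grip_width: 0.337
grasp_force: 40.8
```

```bash
python3 f.py
```

```text
gx,gy 0.4773 0.0438 z 0.0527 fx,fy -0.7 0.24 fz -1.74 tq [-0.03 -0.1   0.02]
```

Emit:
move_tool(
  deltas=[0,0,0,0,0.004,0,0,0,0,0,0,0.008,0,0,0,0,0,-0.0005,0.012,0,0,0,0,0,-0.0005,0.012,0,0],
)

```text
clock: 24.82
position: [0.4859, -0.0692, 0.0528]
ee_rot: [0.784, 0.621, -0.0, 0.0]
ft_force: [-2.0, -4.1, 1.8]
grip_width: 0.343
grasp_force: 41.2
```

```bash
python3 f.py
```

```text
gx,gy 0.489 0.0425 z 0.0528 fx,fy -1.08 -4.42 fz 1.83 tq [-0.99  0.43 -0.02]
```

Emit:
move_tool(
  deltas=[0,0,0,0,0.003,0,0,0,0,0,0,0.006,0,0,0,0,0,0,0.008,0,0,0,0,0,0,0.008,0,0],
)

```text
clock: 25.32
position: [0.4939, -0.0708, 0.0529]
ee_rot: [0.783, 0.621, -0.0, 0.0]
ft_force: [-0.5, -6.3, 0.6]
grip_width: 0.336
grasp_force: 41.1
```

```bash
python3 f.py
```

```text
gx,gy 0.4971 0.0427 z 0.0529 fx,fy 0.95 -6.25 fz 0.55 tq [-1.2   0.2  -0.02]
```

Emit:
move_tool(
  deltas=[0,0,0,-0.001,0.001,0,0,0,0,0,-0.001,0.002,0,0,0,0,0,-0.001,0.002,0,0],
)

```text
clock: 25.7
position: [0.4955, -0.0717, 0.0528]
ee_rot: [0.783, 0.622, 0.0, 0.0]
ft_force: [-1.7, -4.2, 1.0]
grip_width: 0.341
grasp_force: 41.2
```

```bash
python3 f.py
```

```text
gx,gy 0.4989 0.0421 z 0.0528 fx,fy -0.67 -4.51 fz 1.05 tq [-1.16  0.37  0.  ]
```

Emit:
move_tool(
  deltas=[0,0,0,-0.0003,0.001,0,0,0,0,0,-0.0003,0.001,0,0],
)

```text
clock: 25.95
position: [0.4965, -0.0721, 0.0528]
ee_rot: [0.783, 0.622, 0.0, 0.0]
ft_force: [-2.0, -3.8, 0.4]
grip_width: 0.342
grasp_force: 41.2
```

```bash
python3 f.py
```

```text
gx,gy 0.4999 0.042 z 0.0528 fx,fy -1.05 -4.1 fz 0.45 tq [-1.02  0.36  0.01]
```

Emit:
move_tool(
  deltas=[0,0,0,0,0.001,0,0,0,0,0,0,0.001,0,0],
)

```text
clock: 26.2
position: [0.4974, -0.0722, 0.0528]
ee_rot: [0.783, 0.622, 0.0, 0.0]
ft_force: [-2.4, -4.5, 1.9]
grip_width: 0.339
grasp_force: 41.2
```

```bash
python3 f.py
```

```text
gx,gy 0.5008 0.0421 z 0.0528 fx,fy -1.28 -4.9 fz 1.92 tq [-1.01  0.46 -0.03]
```

Emit:
move_tool(
  deltas=[0,0,0,-0.0005,0.001,0,0,0,0,0,-0.0005,0.001,0,0],
)

```text
clock: 26.45
position: [0.4975, -0.0724, 0.0528]
ee_rot: [0.783, 0.622, -0.0, -0.001]
ft_force: [-6.9, -2.5, 6.0]
grip_width: 0.344
grasp_force: 41.8
```

```bash
python3 f.py
```

```text
gx,gy 0.501 0.0419 z 0.0528 fx,fy -6.16 -4.02 fz 5.97 tq [-0.51  1.49  0.06]
```

Emit:
move_tool(
  deltas=[0,0,0,0,0.001,0,0,0,0,0,0,0.001,0,0],
)

```text
clock: 26.7
position: [0.4976, -0.0724, 0.0528]
ee_rot: [0.783, 0.622, -0.001, -0.002]
ft_force: [-12.5, -0.8, 13.8]
grip_width: 0.34
grasp_force: 42.5
```

```bash
python3 f.py
```

```text
gx,gy 0.5011 0.0419 z 0.0528 fx,fy -12.02 -3.65 fz 13.83 tq [-0.32  2.71  0.06]
```

Emit:
move_tool(
  deltas=[0,0,0,0,0,0,0,0,0,0,-0.0005,0,0,0,0,0,0,-0.0008,0,0,0,0,0,0,-0.0008,0,0,0],
)

```text
clock: 27.2
position: [0.4976, -0.0726, 0.0528]
ee_rot: [0.783, 0.622, -0.001, -0.002]
ft_force: [-12.3, 1.5, 13.5]
grip_width: 0.339
grasp_force: 42.5
```

```bash
python3 f.py
```

```text
gx,gy 0.5011 0.0418 z 0.0528 fx,fy -12.29 -1.3 fz 13.54 tq [0.2  2.51 0.05]
```

Emit:
move_tool(
  deltas=[0,0,0,0,0,0,0.4,0,0,0,0,0,0,0.7,0,0,0,0,0,0,1,0,0,0,0,0,0,1,0,0,0,0,0,-0.06,1,0,0,0,0.05,0,-0.075,1,0,0,0,0.107,0,-0.075,1,0,0,0,0.107,0,-0.075,1,0,0,0,0.107,0,-0.075,1],
)

```text
clock: 28.32
position: [0.5232, 0.03, 0.1276]
ee_rot: [0.783, 0.622, -0.0, 0.0]
ft_force: [0.0, -0.8, 0.3]
grip_width: 1.001
grasp_force: 0.0
```

Run:
```python
from h import *
import pol
im,c,W=cam("wrist"); pol.run(im,c,W,(.5206,.0285))
cv2.imwrite("pics/w6.png",cv2.resize(im,(800,600)))
```

```text
hub [0.5202 0.0283]
0.01  dark -2.693
0.012  dark -2.687
0.014  dark -2.701
0.016  red -2.771 dark -2.695
0.018  red -2.765 dark -2.694
0.02  red -2.764 dark -2.698
0.022  red -2.749
0.026  red -2.725
0.028  red -2.726
```

View pics/w6.png

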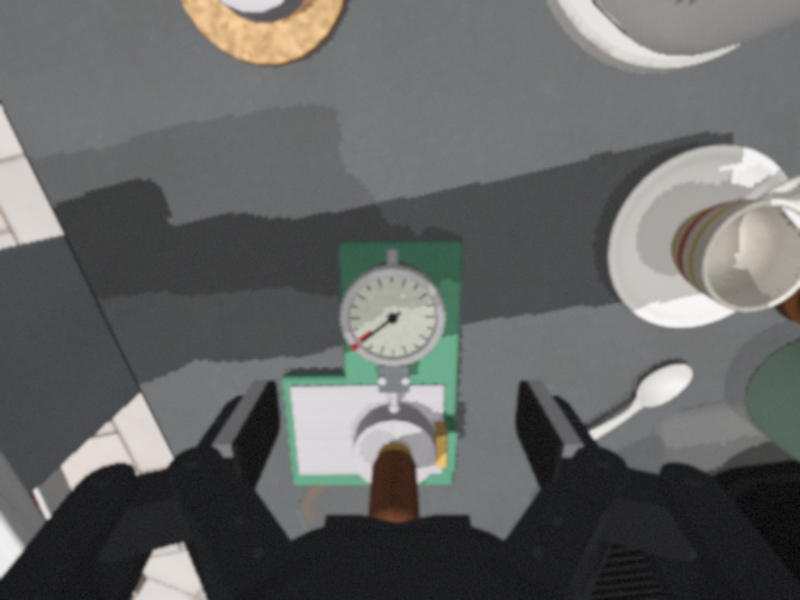

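The tamper sits in the gauge against the brass stop at (440,445). The pointer at (355,347) is on the red mark and reads the same as with the disc, and nothing is being touched.

```bash
python3 -c "
from workcell import manip
print(manip.hand_in())"
```

```text
the job is handed in; nothing more can be done
None
```

The job is handed in at about 28 s: the disc was pressed home with about 13 N and the dial set, the disc stands on the trivet, and the tamper was pressed home with about 12 N, the pointer back on its disc reading and about 0.03 rad (a tenth of a division) off the zero mark.

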